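Seat the transformer and hold the sprung terminal cover for wiring

ROBOT

A 6-joint arm with a two-finger parallel gripper is mounted at the origin on the work surface. World frame = base frame: x ahead of the robot, y to its left, z up, the work surface at z = 0. Lengths are in m, angles in degrees, forces in N, time in s.
With the tool pointing down it reaches from about 0.275 to 0.875 m from the base axis. Payload 12.5 kg.
Tool frame: the origin (TCP) lies midway between the tips of the shut fingers; the grasp point (between the pads) lies 19 mm behind it (env.grip_depth is the distance from the TCP to the grasp point, in m); x points along the fingers, z is the direction in which the jaws open and shut, and the axes are right-handed (so a half turn about x gives the same grasp; the last joint's range is limited). The gripper opens to 85 mm and grips with 20 to 120 N. Pads are 22 mm wide; open, the fingers measure 114 mm over their backs; the gripper's body (76 mm by 85 mm) begins 54 mm behind the grasp point. The pads swing forward as they close: fully open they stand 13 mm farther back than shut.
Start: joints at [-74.863, 20.094, 94.641, -0, 65.266, -4.847], TCP at [0.188, -0.517, 0.196] pointing down, gripper open.
Joint ranges: [-157.81, 157.81], [-45, 120.19], [0.68, 151.7], [-89.99, 269.99], [4.06, 180], [-164.3, 164.3]. Speed limits (degrees/s): [127.2, 127.2, 159.86, 180, 180, 180].

INTERFACE

Orientations are given as [roll, pitch, yaw] about the fixed x, y, z axes, in that order (R = Rz(yaw) Ry(pitch) Rx(roll)).
In Python, from station import env gives the robot as it stands. The module is installed in compiled form; this text tells all that it offers.
- The arm moves only by the shell command python3 -m handwheel 'ROWS' [FORCE]. ROWS is JSON, a list of rows, each a list of 7 numbers: the shift along the tool's x, y, z in cm, then the turn, a rotation vector about the tool's x, y, z in rad, then the opening, from 0 (shut) to 1 (fully open). In form: [[x, y, z, ax, ay, az, grip], ...]. A call has 1 to 5 rows; each row shifts and turns the commanded pose from where the row before left it, along the tool's axes as they then stand; what a row does not reach is not made up. A row lasts 1/10 s, in which the tool goes at most 50 mm and 8.59 degrees, less where a joint would pass 70% of its speed; a pose out of reach is approached as far as the arm can. A call is refused whole if a number of a shift passes 5 or a number of a turn 0.15, either way. A call with a gripper value outside its range is refused whole. The fingers move at their own pace and stop on an object; FORCE is the grip in N (left out, the last holds). Time passes only in rows, so rows that do not move let the fingers close. It gives the time, the measured TCP pose, the force and the opening at its end, in the units of the state.
- env.get_obs(): the state, without advancing time (a new reading comes with each control period).
- env.grab_frame(name): name is "scene" or "top" or "wrist"; returns a dict with "pixels" (420x560x3 uint8, blue, green, red), "vfov" (degrees; the focal length in pixels is half the picture's height over the tangent of half this angle, whatever the lens; pixels are square), "cx", "cy" (the principal point, pixels), "camera_from_world" (4x4, takes a point from world to camera coordinates). Camera axes: x right, y up, looking along -z (the intrinsics and any distortion apply to the point x, -y, -z); pixel columns grow to the right and rows downward; lengths in m; the calibration is good to about 2 mm. A picture is of the moment at which its call begins. There is no depth.
- env.sign_off(): hands the job in, once; it reports no verdict.
The state is a dict: "t": time; "joint_pos": joint angles; "qvel": joint speeds; "tau": joint torques, N m; "tcp_pos": TCP position; "orientation": TCP orientation; "force": force on the tool from outside, world axes, zero at the start; "ft_torque": the same for the moment, N m; "width": opening from 0.0 (shut) to 1.0 (fully open).
Only numpy, scipy, OpenCV 4.12 (cv2) and the standard library are available. Lean on these libraries where they do the work, as an engineer would, in place of code of your own. Each camera call takes 0.05 s, during which the arm holds its last target. There are 200 camera calls.

TASK

Mount the ring transformer on the panel: thread it down the brass post until it sits fully home on the rubber pad, then thread the flanged aluminium collar, flange down, onto the same post until it rests flat on the transformer; lower both, do not drop them. Then lift the orange cover of the terminal compartment against its spring to the yellow line on its end plates (40 degrees open) and keep holding it there so that I can land the wires: finish while holding it, because its spring shuts it when it is let go. Leave everything else on the bench alone.

Things in the scene. Friction and masses are not known exactly. Their poses are not given: they have to be found in the camera images.
- plate: Steel mounting plate, 300 (x) x 340 (y) x 3 mm, fixed flat on the bench, turned up to 0.25 rad; origin at the centre of its underside, z up, x from the robot's side to the far side, y along the cover's hinge. It carries the post, the terminal compartment with its cover and, along its far edge, a rail of terminals and a slotted duct, both 43 mm high.
- seat (a point): Centre of the top of the black rubber pad (58 mm across, 4 mm thick; top 7 mm above the bench) at the foot of the brass post; axes as the plate. The transformer's underside belongs here.
- post_tip (a point): Centre of the top of the upright brass post: 16 mm diameter, rising 57 mm above the pad (64 mm above the bench), its last 5 mm tapering to 9 mm. Nothing else stands within 85 mm of the post's axis.
- toroid: Ring transformer, amber with copper-brown windings: 60 mm outside diameter, 22 mm bore, 28 mm high, 0.28 to 0.44 kg, lying flat on the bench; origin at the centre of its underside, z along the bore, upward. Turning about z does not matter.
- collar: Aluminium clamp collar standing on its flange on the bench: flange 52 mm diameter x 4 mm, above it a hub of 34 mm diameter x 14 mm, 18 mm high in all, 19 mm bore, 0.06 to 0.10 kg; origin at the centre of the flange's underside, z along the bore from the flange to the hub. On the seated transformer its underside lies 28 mm above the seat.
- cover (a joint): Opening angle of the orange cover, rad: 0 shut, growing as its near edge rises; stop at 1.25. The yellow line is at 0.70. The cover, 110 mm from hinge to near edge, 100 mm wide, 4 mm thick, has its top 52 mm above the bench when shut. A spring shuts it: 0.22 N m when shut, 0.40 N m at the line (about 3 N and 5 N along the handle's arc, its 0.1 kg included).
- cover_hinge (a point): Middle of the cover's hinge axis, at the compartment's far edge, 48 mm above the bench; fixed to the plate, axes as the plate; the axis runs along its y. The near edge of the cover lies towards its -x, and opening is a positive turn about its y.
- cover_handle (a point): Middle of the cover's black bar handle: round bar, 10 mm diameter, 73 mm long, parallel to the hinge, on two posts 64 mm apart, 25 mm clear of the cover. It lies 84 mm from the hinge axis along the cover and 34 mm off it, square to the cover, and moves with it; shut, 82 mm above the bench. Pinched from above across the bar, it turns between the fingers as the cover rises.
- line_end (a point): Outer end of the yellow line on the left (+y) of the two dark quadrant end plates that flank the cover (72 mm radius about the hinge, 3 mm thick, up to 66 mm above the hinge, outer faces 110 mm apart). The cover is at the line when its plate lies along it.
- screwdriver: Bystander: red screwdriver, 190 mm long, lying on the bench near the robot; origin at the middle of its underside, x along it towards the tip.
- spare_contactor: Bystander: loose contactor, black and cream block 75 x 45 x 84 mm; origin under its centre.
- hex_nut: Bystander: brass hexagon nut, 24 mm across flats, 12 mm high; origin under its centre. Not for this job.
- grease_jar: Bystander: jar with a blue cap, 56 mm diameter, 65 mm high; origin under its centre.
- tape_measure: Bystander: yellow and black tape measure 62 x 32 x 60 mm standing on edge; origin under its centre.
- relay: Bystander: plug-in relay on a black socket, 60 x 27 x 62 mm; origin under its centre.
There are look-alikes about, which are no part of the job. Of the things like the toroid, leave any that is blue; of the rest the larger one is meant.

How it is judged (in metres and radians):
On the way, in this order (a step that is already met when the one before it is completed fails the run):
1. the transformer is threaded on the post and sits flat and fully home on the rubber pad, let go, with the cover still shut (horizontal distance between toroid and seat below 0.005 m and z of toroid in the frame of seat below 0.002 m and angle between toroid's own z axis and vertical below 0.06 rad and contact force between the fingers and toroid below 0.1 N and value of joint cover below 0.1 rad), for 0.2 s.
2. the collar is threaded on the post, flange down, and rests flat on the seated transformer, let go, with the cover still shut (horizontal distance between collar and seat below 0.004 m and z of collar in the frame of seat below 0.03 m and angle between collar's own z axis and vertical below 0.06 rad and z of toroid in the frame of seat below 0.002 m and horizontal distance between toroid and seat below 0.005 m and contact force between the fingers and collar below 0.1 N and value of joint cover below 0.1 rad), for 0.2 s.
At the end, for the whole second after the job is handed in: Fingers hold the cover (over 1.5 N) still at 0.70 rad, plus or minus 0.10; the transformer is home on the pad (within 2 mm in height, 5 mm of the post's axis) and the collar is flat on it, flange down (2 mm in height, 4 mm of the axis), both upright within 0.06 rad (value of joint cover between 0.6 and 0.8 rad and velocity of joint cover between -0.1 and 0.1 rad/s and contact force between the fingers and cover above 1.5 N and horizontal distance between toroid and seat below 0.005 m and z of toroid in the frame of seat below 0.002 m and angle between each of toroid, collar's own z axis and vertical below 0.06 rad and horizontal distance between collar and seat below 0.004 m and z of collar in the frame of seat below 0.03 m); the arm keeps its last pose, push and grip.
It fails at once if the transformer or the collar is dropped (falls free faster than 0.5 m/s) ((contact force between the fingers and toroid below 0.02 N and linear speed of toroid above 0.5 m/s) or (contact force between the fingers and collar below 0.02 N and linear speed of collar above 0.5 m/s)).
It fails at once if one of the other loose things on the bench is moved more than 20 mm (distance of any of screwdriver, spare_contactor, hex_nut, grease_jar, tape_measure, relay from where it was at the start of the episode above 0.02 m).
It also fails if it takes over 69 s, if anything falls off the work surface, if the arm or the gripper's body presses on something with over 40 N, if the wrist force passes 120 N, or if a joint passes its speed limit or range.

## Working session

There is one attempt and no reset: what is moved stays moved. The work goes in short steps, Python scripts to look and compute and a shell command to move; the robot and the scene stay as the last step left them, time stands still between calls to the robot, and variables do not carry over. Pictures are saved under pics/ and viewed, about 8 in all and at most 12, crops included, and the job is handed in when it is done.

```bash
mkdir -p pics
cat > h.py <<'E'
import numpy as np, cv2
from station import env
from scipy.spatial.transform import Rotation as R
def grab(n,f=None):
    d=env.grab_frame(n)
    if f: cv2.imwrite('pics/'+f+'.png',d['pixels']); np.save('pics/'+f+'.npy',dict(d),allow_pickle=True)
    return d
def load(f): return np.load('pics/'+f+'.npy',allow_pickle=True).item()
def fl(d): return d['pixels'].shape[0]/2/np.tan(np.radians(d['vfov'])/2)
def back(d,u,v,z):
    f=fl(d);T=np.linalg.inv(d['camera_from_world'])
    r=T[:3,:3]@np.array([(u-d['cx'])/f,-(v-d['cy'])/f,-1]);o=T[:3,3]
    return o+r*(z-o[2])/r[2]
def proj(d,p):
    q=d['camera_from_world']@np.r_[p,1];f=fl(d)
    return np.array([d['cx']+f*q[0]/-q[2],d['cy']-f*q[1]/-q[2]])
E
python3 - <<'E'
from h import *
for n in('top','scene'):
    d=grab(n,n+'0'); print(n,{k:v for k,v in d.items() if k!='pixels'})
a=np.hstack([load('top0')['pixels']]);print(env.get_obs())
E
```

```text
top {'vfov': 50.65193662175376, 'cx': 276.85695013067556, 'cy': 210.44524635071969, 'camera_from_world': array([[-0.02304903, -0.99956121, -0.01860469, -0.01039018],
       [ 0.98674507, -0.02573574,  0.16022435, -0.51002156],
       [-0.16063285, -0.01466507,  0.98690528, -1.16781125],
       [ 0.        ,  0.        ,  0.        ,  1.        ]])}
scene {'vfov': 56.34795265770613, 'cx': 280.3980246035088, 'cy': 210.3161140254154, 'camera_from_world': array([[ 0.51836705,  0.85496089, -0.01837052, -0.23458084],
       [-0.58722763,  0.37149111,  0.71913703,  0.23269472],
       [ 0.62165852, -0.36198926,  0.69462541, -1.3741203 ],
       [ 0.        ,  0.        ,  0.        ,  1.        ]])}
{'t': 0.1, 'joint_pos': array([-7.48630503e+01,  2.01231394e+01,  9.46724084e+01,  5.11590010e-04,
        6.52652843e+01, -4.84879664e+00]), 'qvel': array([-0.03257574, -0.09289282, -0.11091349,  0.0011344 , -0.01584313,
       -0.09547681]), 'tau': array([ 3.69272630e-04, -5.06835437e+01, -2.91873944e+01, -6.56206703e-05,
        2.73968268e-03, -3.58086697e-05]), 'tcp_pos': array([ 0.18790882, -0.51655609,  0.19560002]), 'orientation': array([174.7137839 ,  89.93916607, 104.69931598]), 'force': array([0.65870061, 0.25019948, 0.32735888]), 'ft_torque': array([-0.03080271, -0.02986981,  0.01900135]), 'width': 0.9964337886592822}
```

View pics/top0.png

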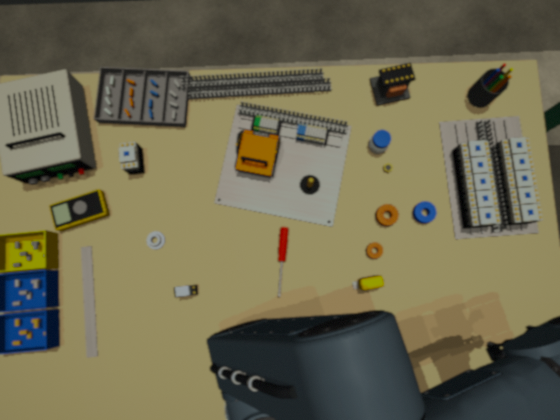

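View pics/scene0.png

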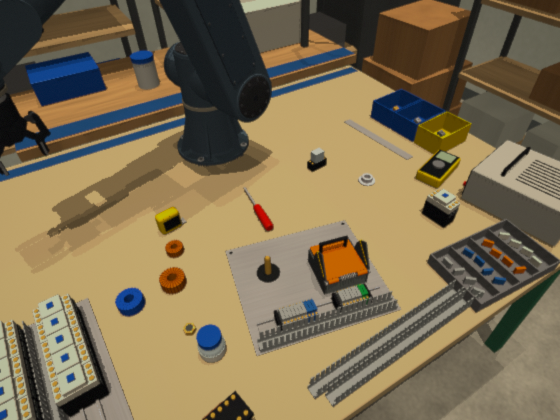

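In the top view, the ring candidates are amber (387,215), a smaller amber (374,250) and blue (425,212). The larger amber one at (387,215) is the one meant. The collar is at (155,240), the post at (311,184) and the cover at (258,153). I'll confirm these in an enlarged crop.

Run:
```python
from h import *
d=load('top0')['pixels'];s=load('scene0')['pixels']
c=lambda im,u,v,w,h,k:cv2.resize(im[v:v+h,u:u+w],None,fx=k,fy=k,interpolation=cv2.INTER_CUBIC)
A=c(d,350,190,100,75,4);B=c(d,130,215,50,50,6);C=c(d,215,95,140,135,3)[:300]
A=c(d,350,195,90,70,4)   #360x280
B=c(d,130,215,50,50,5.6) #280x280
D=c(d,210,97,145,105,3)  #435x315
S=c(s,230,220,170,100,2.05)  
S=cv2.resize(S,(360,212))
m=np.zeros((600,800,3),np.uint8);m[:280,:360]=A;m[:280,365:645]=B;m[283:598,:435]=D;m[283:495,438:798]=S
cv2.imwrite('pics/m1.png',m)
for n,u,v,z in[('toroid top',387,215,.028),('small',374,250,.02),('blue',425,212,.028),('collar',155,240,.018),('post',311,180,.064),('screw',281,262,.02)]:print(n,back(load('top0'),u,v,z))
for n,u,v,z in[('toroid top',173,278,.028),('collar',367,177,.018),('post',268,256,.064)]:print('s',n,back(load('scene0'),u,v,z))
```

```text
toroid top [ 0.49124903 -0.32379529  0.028     ]
small [ 0.39710731 -0.28442754  0.02      ]
blue [ 0.49685999 -0.42775359  0.028     ]
collar [0.439481   0.31576186 0.018     ]
post [ 0.58666408 -0.11726944  0.064     ]
screw [ 0.37069078 -0.03059075  0.02      ]
s toroid top [ 0.49812662 -0.32424403  0.028     ]
s collar [0.4442152  0.31535772 0.018     ]
s post [ 0.5860472  -0.11375317  0.064     ]
```

View pics/m1.png

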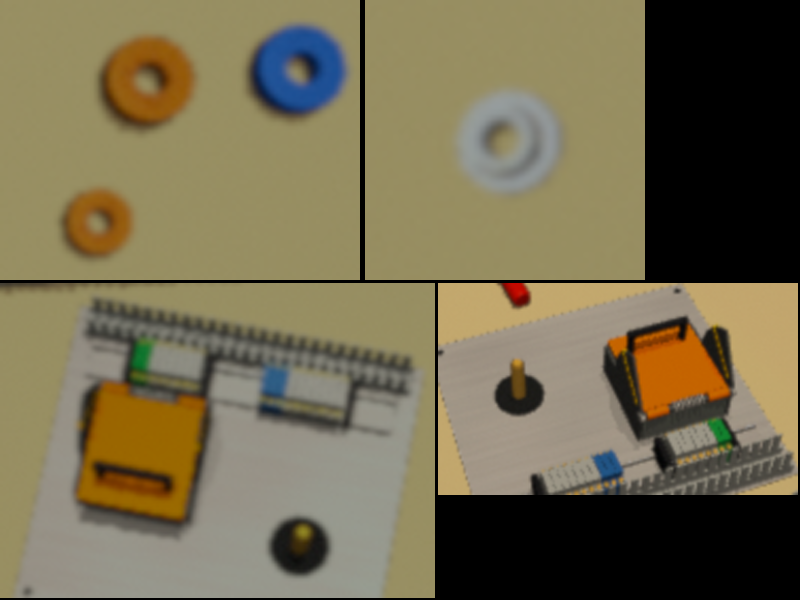

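The crop confirms it: the largest amber ring (top view 387,215) is the toroid, and the collar stands flange down at (155,240). Next I'll work out the tool axes and the first shift.

```bash
cat >> h.py <<'E'
def rot(o=None):
    o=env.get_obs()['orientation'] if o is None else o
    return R.from_euler('xyz',o,degrees=True).as_matrix()
def shift(p,zdir=None):
    "tool-axes cm to TCP target p; turn about tool axes (rotvec) for x down & z along zdir (world angle deg)"
    M=rot();o=env.get_obs();s=M.T@(np.array(p)-o['tcp_pos'])*100
    print('tcp',o['tcp_pos'].round(4),'shift cm',s.round(2),'w',round(o['width'],3),'t',round(o['t'],1),'F',o['force'].round(1))
    if zdir is not None:
        for k in(0,180):
            a=np.radians(zdir+k);z=np.array([np.cos(a),np.sin(a),0]);x=np.array([0,0,-1.]);W=np.c_[x,np.cross(z,x),z]
            print('turn',R.from_matrix(M.T@W).as_rotvec().round(3))
    return s
E
python3 - <<'E'
from h import *
print(rot().round(3)); shift([.492,-.324,.2],90)
E
```

```text
[[-0.     0.94   0.342]
 [ 0.001  0.342 -0.94 ]
 [-1.     0.    -0.001]]
tcp [ 0.1879 -0.5166  0.1956] shift cm [-0.43 35.16 -7.7 ] w 0.996 t 0.1 F [0.7 0.3 0.3]
turn [-2.793e+00 -0.000e+00 -2.000e-03]
turn [ 0.349 -0.001  0.   ]
```

```bash
python3 -m handwheel '[[0,4.4,-0.96,0,0,0,1],[0,4.4,-0.96,0,0,0,1],[0,4.4,-0.96,0,0,0,1],[0,4.4,-0.96,0,0,0,1]]' 30 && python3 -m handwheel '[[0,4.4,-0.96,0,0,0,1],[0,4.4,-0.96,0,0,0,1],[0,4.4,-0.96,0,0,0,1],[0,4.4,-0.96,0,0,0,1]]' && python3 -m handwheel '[[0,0,0,-0.15,0,0,1],[0,0,0,-0.15,0,0,1],[0,0,0,-0.15,0,0,1],[0,0,0,0,0,0,1]]'
python3 - <<'E'
from h import *
d=grab('wrist','w1');shift([.492,-.324,.2],-45);print(rot().round(3))
print(proj(d,[.492,-.324,.028]),'campos',np.linalg.inv(d['camera_from_world'])[:3,3])
E
```

```text
t: 0.5
tcp_pos: [0.3415, -0.4194, 0.1959]
orientation: [-164.8, 90.0, 125.1]
force: [0.4, -0.3, -0.4]
width: 0.999
t: 0.9
tcp_pos: [0.4938, -0.323, 0.1959]
orientation: [-144.4, 90.0, 145.6]
force: [-0.2, -0.9, -0.5]
width: 0.998
t: 1.3
tcp_pos: [0.4925, -0.3242, 0.1957]
orientation: [-174.4, 90.0, 141.5]
force: [-0.7, -0.1, -0.4]
width: 1.003
tcp [ 0.4924 -0.3243  0.1958] shift cm [-0.42 -0.01 -0.05] w 0.996 t 1.4 F [ 0.9 -0.6  1.1]
turn [ 0.01  -0.001  0.   ]
turn [-3.131e+00 -0.000e+00 -1.000e-03]
[[-0.001  0.7    0.714]
 [ 0.     0.714 -0.7  ]
 [-1.    -0.    -0.001]]
[279.09807177 172.89701069] campos [ 0.54926145 -0.26536505  0.37305124]
```

View pics/w1.png

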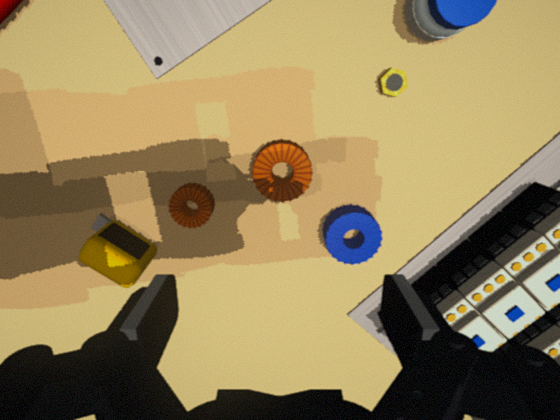

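The wrist view shows the large amber toroid centred at about (282,170), the small one at (191,204), blue at (352,235), the nut at (393,82), the tape at (118,250) and the plate corner dot at (158,61). I'll refine the toroid with an outline fit.

```bash
cat >> h.py <<'E'
from scipy.optimize import least_squares
def hullc(pts):
    h=cv2.convexHull(np.float32(pts).reshape(-1,1,2));m=cv2.moments(h);return np.array([m['m10'],m['m01']])/m['m00'],m['m00'],h
def fitdisc(d,mask,circ,p0):
    "xy of a stack of circles [(r,z)] whose outline hull matches the mask blob nearest p0"
    n,l,st,c=cv2.connectedComponentsWithStats(mask)
    u0=proj(d,[*p0,np.mean([z for _,z in circ])])
    i=min((k for k in range(1,n) if st[k,4]>25),key=lambda k:np.hypot(*(c[k]-u0)))
    ys,xs=np.nonzero(l==i);cm,am,_=hullc(np.c_[xs,ys])
    a=np.linspace(0,2*np.pi,60)
    def mod(xy): return hullc([proj(d,[xy[0]+r*np.cos(t),xy[1]+r*np.sin(t),z]) for r,z in circ for t in a])
    s=least_squares(lambda xy:mod(xy)[0]-cm,p0,diff_step=1e-3)
    print('blob',cm.round(1),'area',am,'model area',mod(s.x)[1].round(),'xy',s.x.round(4));return s.x
def orange(d):
    h=cv2.cvtColor(d['pixels'],cv2.COLOR_BGR2HSV);return cv2.inRange(h,(2,130,40),(19,255,255))
E
python3 - <<'E'
from h import *
for n in('w1','top0','scene0'):
    d=load(n); fitdisc(d,orange(d),[(.03,0.0),(.03,.028)],[.492,-.324])
h=cv2.cvtColor(load('top0')['pixels'],cv2.COLOR_BGR2HSV);print(h[240,151],h[240,148],h[225,155],h[233,155])
E
```

```text
Traceback (most recent call last):
  File "h.py", line 41, in fitdisc
    print('blob',cm.round(1),'area',am,'model area',mod(s.x)[1].round(),'xy',s.x.round(4));return s.x
                                                    ^^^^^^^^^^^^^^^^^
AttributeError: 'float' object has no attribute 'round'
```

```bash
sed -i "s/mod(s.x)\[1\].round()/round(mod(s.x)[1])/" h.py
python3 - <<'E'
from h import *
for n in('w1','top0','scene0'):
    d=load(n); fitdisc(d,orange(d),[(.03,0.0),(.03,.028)],[.492,-.324])
E
```

```text
blob [277.7 171.6] area 3544.5 model area 2992 xy [ 0.4901 -0.3239]
blob [386.5 214.9] area 398.5 model area 426 xy [ 0.4935 -0.3254]
blob [172.4 280.2] area 580.5 model area 595 xy [ 0.4919 -0.3262]
```

```bash
python3 -m handwheel '[[4,-0.1,0.1,0,0,0,1],[4,0,0,0,0,0,1],[4,0,0,0,0,0,1],[4,0,0,0,0,0,1],[2,0,0,0,0,0,1]]' 40 && python3 -m handwheel '[[1.2,0,0,0,0,0,1],[0,0,0,0,0,0,1],[0,0,0,0,0,0,0.5],[0,0,0,0,0,0,0.5],[0,0,0,0,0,0,0.5]]' && python3 -m handwheel '[[0,0,0,0,0,0,0.5],[0,0,0,0,0,0,0.5],[0,0,0,0,0,0,0.5]]'
python3 - <<'E'
from h import *
d=grab('wrist','w2');shift([.492,-.324,.2],-45)
E
```

```text
t: 1.85
tcp_pos: [0.491, -0.3247, 0.0127]
orientation: [-173.8, 89.8, 141.7]
force: [0.5, -0.2, 0.1]
width: 1.0
t: 2.35
tcp_pos: [0.4931, -0.3262, 0.0053]
orientation: [6.9, 89.9, -37.4]
force: [0.3, -0.1, -0.5]
width: 0.517
t: 2.65
tcp_pos: [0.4926, -0.3258, 0.0043]
orientation: [9.2, 90.0, -35.0]
force: [1.1, -0.4, 0.1]
width: 0.5
tcp [ 0.4926 -0.3258  0.0042] shift cm [-19.58   0.09  -0.17] w 0.496 t 2.7 F [ 0.1  0.1 -0.4]
turn [ 0.013  0.    -0.   ]
turn [-3.128  0.     0.   ]
```

View pics/w2.png

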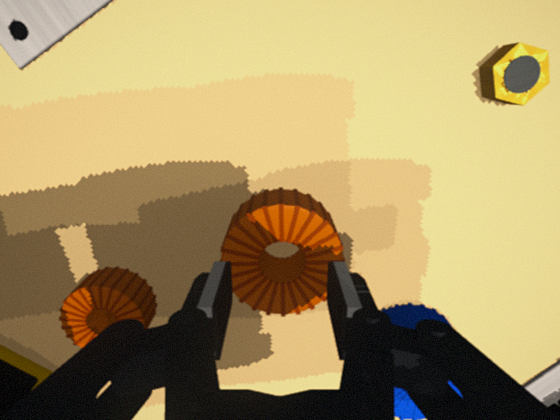

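Run:
```python
from h import *
d=load('w2');o=env.get_obs();M=rot();t=o['tcp_pos']
print('tcp',proj(d,t),'grasp',proj(d,t-M[:,0]*.019),'tor top',proj(d,[.4925,-.326,.028]),'bot',proj(d,[.4925,-.326,0]))
for w in(-.03,-.021,.021,.03):print(w,proj(d,t+M[:,2]*w),proj(d,t+M[:,2]*w-M[:,0]*.019))
print(back(d,282,248,.028),back(d,282,252,.014))
print([ (w, back(d,w,250,.02)) for w in (222,343)])
```

```text
tcp [279.49403232 243.93180281] grasp [279.51675454 260.10104717] tor top [279.61628606 265.05271825] bot [279.5621927  241.04788096]
-0.03 [224.46907522 243.85263974] [218.86855639 260.01382478]
-0.021 [240.97658226 243.87638869] [237.06304002 260.03999153]
0.021 [318.01138944 243.9872168 ] [321.97035616 260.16210264]
0.03 [334.51879976 244.01096561] [340.1647223  260.18826922]
[ 0.49960215 -0.32030218  0.028     ] [ 0.49347437 -0.32679467  0.014     ]
[(222, array([ 0.47473373, -0.30298161,  0.02      ])), (343, array([ 0.51810988, -0.34509205,  0.02      ]))]
```

```bash
python3 -m handwheel '[[0,0,0,0,0,0,0.3],[0,0,0,0,0,0,0.1],[0,0,0,0,0,0,0.1],[0,0,0,0,0,0,0.1]]' 40
python3 - <<'E'
from h import *
d=grab('wrist','w3');shift([.492,-.324,.2],-45)
E
```

```text
t: 3.1
tcp_pos: [0.4926, -0.3258, 0.0041]
orientation: [140.0, 90.0, 95.7]
force: [-0.2, -0.4, -0.7]
width: 0.096
tcp [ 0.4926 -0.3258  0.0041] shift cm [-19.59   0.09  -0.17] w 0.104 t 3.1 F [ 0.6 -0.6  0.8]
turn [ 0.013 -0.    -0.   ]
turn [-3.128  0.    -0.   ]
```

View pics/w3.png

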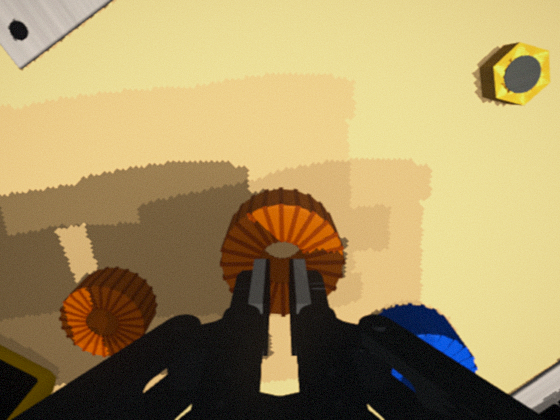

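Run:
```python
from h import *
for n,t in(('w1',[.4924,-.3243,.1958]),('w2',[.4926,-.3258,.0042])):
    d=load(n);q=d['camera_from_world']@np.r_[t,1];print(n,'f',fl(d),'tcp in cam',q[:3].round(4),'campos',np.linalg.inv(d['camera_from_world'])[:3,3].round(4))
    for z in(0,.013,.03,.05,.07):
        p=proj(d,np.array(t)+[0,0,z]);print(z,p.round(0))
print(back(load('w1'),158,61,.003),back(load('w2'),18,30,.003),back(load('top0'),330,221,.003))
print('nut',back(load('w1'),393,82,.012),back(load('w2'),522,74,.012))
a=np.linspace(0,2*np.pi,8,endpoint=False)
d=load('w2')
for z in(0,.028):print(z,[proj(d,[.4925+.03*np.cos(t),-.326+.03*np.sin(t),z]).round().astype(int).tolist() for t in a])
```

```text
w1 f 356.2222548742566 tcp in cam [ 0.0003 -0.0211 -0.1941] campos [ 0.5493 -0.2654  0.3731]
0 [280. 244.]
0.013 [280. 255.]
0.03 [280. 271.]
0.05 [280. 295.]
0.07 [280. 327.]
w2 f 356.2222548742566 tcp in cam [ 0.0002 -0.0209 -0.1942] campos [ 0.5494 -0.2671  0.1816]
0 [279. 244.]
0.013 [279. 255.]
0.03 [279. 271.]
0.05 [280. 295.]
0.07 [280. 326.]
[ 0.48057317 -0.16764224  0.003     ] [ 0.48108288 -0.16729854  0.003     ] [ 0.48206296 -0.17011192  0.003     ]
nut [ 0.62965746 -0.33840148  0.012     ] [ 0.6306995  -0.33908069  0.012     ]
0 [[320, 205], [280, 189], [241, 204], [226, 240], [242, 274], [279, 288], [316, 275], [333, 242]]
0.028 [[326, 225], [281, 206], [234, 223], [217, 264], [237, 302], [279, 318], [321, 303], [342, 266]]
```

The picture shows the nearly shut fingers drawn over the toroid with no force, so the real tips sit well above the stated TCP. Apparent finger size and row suggest 30–40 mm. I'll check `grip_depth`, then feel for the ring's top (known to be 28 mm) gently.

```bash
python3 -c "
from h import *
print(env.grip_depth)"; python3 -m handwheel '[[0.2,0,0,0,0,0,0.1],[0.2,0,0,0,0,0,0.1],[0,0,0,0,0,0,0.1]]'
python3 -m handwheel '[[0.1,0,0,0,0,0,0.1],[0.1,0,0,0,0,0,0.1],[0,0,0,0,0,0,0.1]]'
```

```text
0.0187
t: 3.45
tcp_pos: [0.4924, -0.3256, -0.0003]
orientation: [-173.5, 90.0, 142.3]
force: [-1.1, -0.3, 0.6]
width: 0.102
t: 3.75
tcp_pos: [0.4925, -0.3257, -0.0021]
orientation: [-174.4, 90.0, 141.4]
force: [-0.7, 0.9, 0.2]
width: 0.101
```

```bash
for i in 1 2 3; do :; done
python3 -m handwheel '[[0.15,0,0,0,0,0,0.1],[0.15,0,0,0,0,0,0.1],[0,0,0,0,0,0,0.1]]' | grep -E 'tcp|force'
python3 - <<'E'
from h import *
f=env.get_obs()['force'];print('stop' if f[2]>4 else 'ok',f)
d=grab('wrist','w4')
c=cv2.resize(d['pixels'][180:340,200:360],None,fx=3.5,fy=3.5,interpolation=cv2.INTER_CUBIC);cv2.imwrite('pics/w4c.png',c)
E
```

```text
tcp_pos: [0.4925, -0.3257, -0.0052]
force: [1.0, 0.4, 0.2]
ok [0.98393245 0.36422958 0.15801333]
```

View pics/w4c.png

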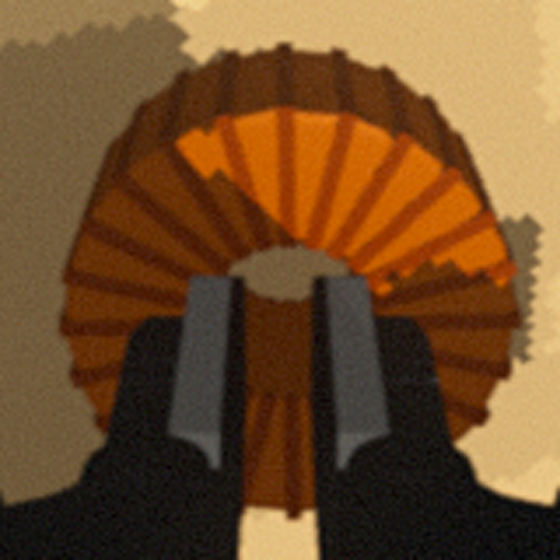

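The crop shows the pads with tips at about row 259 and still clear above the ring. Scaling the gap between them puts the tips about 40 mm behind the reported TCP. I'll keep feeling downward.

```bash
python3 -m handwheel '[[0.15,0,0,0,0,0,0.1],[0.15,0,0,0,0,0,0.1],[0,0,0,0,0,0,0.1]]' | grep -E 'tcp|force'
python3 -m handwheel '[[0.1,0,0,0,0,0,0.1],[0.1,0,0,0,0,0,0.1],[0,0,0,0,0,0,0.1]]' | grep -E 'tcp|force'
python3 -m handwheel '[[0.1,0,0,0,0,0,0.1],[0,0,0,0,0,0,0.1]]' | grep -E 'tcp|force'
```

```text
tcp_pos: [0.4927, -0.3259, -0.007]
force: [-2.7, 2.2, 11.7]
tcp_pos: [0.4929, -0.3261, -0.0074]
force: [-8.4, 6.7, 31.9]
tcp_pos: [0.493, -0.3261, -0.0075]
force: [-12.2, 9.2, 41.2]
```

```bash
python3 -m handwheel '[[0.1,0,0,0,0,0,0.1],[0.1,0,0,0,0,0,0.1],[0,0,0,0,0,0,0.1]]' | grep -E 'tcp|force'
```

```text
tcp_pos: [0.4931, -0.3262, -0.0079]
force: [-17.9, 12.5, 62.3]
```

```bash
python3 -m handwheel '[[-1.5,0,0,0,0,0,0.1],[-1.5,0,0,0,0,0,1],[0,0,0,0,0,0,1],[0,0,0,0,0,0,1],[0,0,0,0,0,0,1]]' | grep -E 'tcp|force'
python3 -m handwheel '[[0,0,0,0,0,0,1],[0,0,0,0,0,0,1]]'
python3 - <<'E'
from h import *
d=load('w4');M=rot();t=np.array([.4925,-.3257,-.0052])
for u,v in((280,259),(265,259),(291,259)):print(M.T@(back(d,u,v,.029)-t)*1000)
d=grab('wrist','w5');fitdisc(d,orange(d),[(.03,0),(.03,.028)],[.4925,-.326])
shift([.4925,-.326,-.034],-45)
E
```

```text
tcp_pos: [0.4922, -0.3255, 0.0162]
force: [-0.9, 0.5, 0.4]
t: 5.9
tcp_pos: [0.4924, -0.3256, 0.0165]
orientation: [-174.2, 90.0, 141.5]
force: [0.3, 0.0, 0.4]
width: 0.999
[-34.2008303    8.33428902   0.12986015]
[-34.19519179   8.32226075  -6.57006374]
[-34.20496492   8.34310912   5.04278521]
blob [281.8 242.7] area 11568.0 model area 11015 xy [ 0.4939 -0.3258]
tcp [ 0.4924 -0.3257  0.0166] shift cm [ 5.06 -0.01  0.04] w 1.0 t 6.0 F [-0.4  0.7  0.5]
turn [ 0.013 -0.001  0.   ]
turn [-3.128e+00 -0.000e+00 -1.000e-03]
```

```bash
python3 -m handwheel '[[1.5,0.2,0.1,0,0,0,1],[1.5,0,0,0,0,0,1],[0.5,0,0,0,0,0,1],[0,0,0,0,0,0,1]]' 40| grep -E 'tcp|force'
python3 - <<'E'
from h import *
if env.get_obs()['force'][2]>5: print('CONTACT')
E
python3 -m handwheel '[[0.8,0,0,0,0,0,1],[0.6,0,0,0,0,0,1],[0,0,0,0,0,0,1]]'| grep -E 'tcp|force'
python3 -m handwheel '[[0,0,0,0,0,0,0.4],[0,0,0,0,0,0,0.4],[0,0,0,0,0,0,0.4],[0,0,0,0,0,0,0.4],[0,0,0,0,0,0,0.4]]'
```

```text
tcp_pos: [0.4939, -0.3244, -0.0195]
force: [0.3, 0.0, 0.2]
tcp_pos: [0.4943, -0.3248, -0.0327]
force: [-0.0, 0.2, 0.3]
t: 7.15
tcp_pos: [0.495, -0.3253, -0.0311]
orientation: [7.5, 89.9, -36.8]
force: [-0.5, 0.8, 4.5]
width: 0.693
```

```bash
python3 -m handwheel '[[-1,0,0,0,0,0,0.4],[-2,0,0,0,0,0,0.4],[-4,0,0,0,0,0,0.4],[-4,0,0,0,0,0,0.4],[0,0,0,0,0,0,0.4]]' 60
python3 - <<'E'
from h import *
d=grab('wrist','w6');o=env.get_obs();t=o['tcp_pos'];M=rot();print(o['force'])
zb=t[2]+.031
x=fitdisc(d,orange(d),[(.03,zb),(.03,zb+.028)],t[:2]);print('in tool mm',M.T@(np.r_[x,t[2]]-t)*1000)
shift([.586,-.1155,.10])
E
```

```text
t: 7.65
tcp_pos: [0.497, -0.3268, 0.0837]
orientation: [6.4, 89.5, -37.8]
force: [0.3, -0.7, -3.9]
width: 0.682
[ 0.74561139  0.1728184  -3.74943974]
blob [278.8 293.2] area 19201.5 model area 18272 xy [ 0.4949 -0.328 ]
in tool mm [ 0.00294547 -2.07535104  0.86091629]
tcp [ 0.4958 -0.3259  0.0808] shift cm [-1.94 21.37 -8.2 ] w 0.683 t 7.7 F [ 0.7  0.2 -3.7]
```

View pics/w6.png

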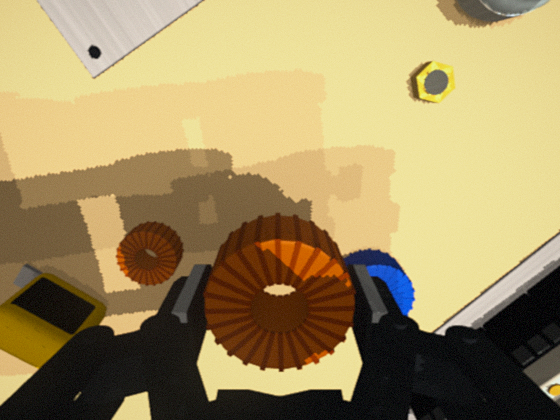

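The toroid is held level and centred, spanning columns 205–355, with a load of about 3.8 N. I'll move to about 8 cm short of the post so that it's under the wrist camera.

```bash
python3 -m handwheel '[[-2,1,-1,0,0,0,0.4],[0,3.1,-1.8,0,0,0,0.4],[0,3.1,-1.8,0,0,0,0.4],[0,3.1,-1.8,0,0,0,0.4],[0,3.1,-1.8,0,0,0,0.4]]' && python3 -m handwheel '[[0,0,0,0,0,0,0.4],[0,0,0,0,0,0,0.4]]'
python3 - <<'E'
from h import *
d=grab('wrist','w7');o=env.get_obs();shift([.586,-.1155,.10]);p=proj(d,[.586,-.1155,.064]);f=proj(d,[.586,-.1155,.007]);print(p,f)
u,v=int(p[0]),int(p[1])
c=d['pixels'][max(0,v-60):v+60,max(0,u-70):u+70];print(max(0,v-60),max(0,u-70));cv2.imwrite('pics/w7c.png',cv2.resize(c,None,fx=4.5,fy=4.5,interpolation=cv2.INTER_CUBIC))
E
```

```text
t: 8.2
tcp_pos: [0.5285, -0.1701, 0.0967]
orientation: [-158.4, 89.8, 157.3]
force: [0.4, 0.5, -3.5]
width: 0.684
t: 8.4
tcp_pos: [0.5288, -0.171, 0.097]
orientation: [-154.4, 89.9, 161.5]
force: [-0.5, -0.3, -3.3]
width: 0.683
tcp [ 0.5288 -0.1718  0.0972] shift cm [-0.29  8.03  0.17] w 0.684 t 8.4 F [-0.5  0.  -3.2]
[284.1201765  89.4594193] [283.25174787  88.58169535]
29 214
```

View pics/w7c.png

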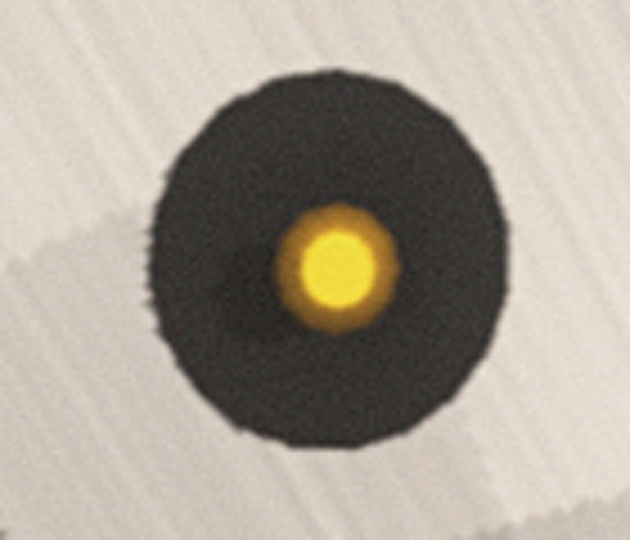

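The post tip is at pixel (289.1,88.6) and the pad centre at (287.6,86.6).

Run:
```python
from h import *
d=load('w7');o=env.get_obs();t=o['tcp_pos'];M=rot()
p=back(d,289.1,88.6,.064);q=back(d,287.6,86.6,.007);print('tip',p,'pad',q)
g=p
for dz in(.031,.034):
    zb=t[2]+dz;x=fitdisc(d,orange(d),[(.03,zb),(.03,zb+.028)],t[:2])
    print('tor in tool',(M.T@(np.r_[x,0]-np.r_[t[:2],0])*1000).round(1),'shift cm',(M.T@np.r_[p[:2]-x,0]*100).round(2))
print('tcp to p',(M.T@(p-t)*100).round(2))
```

```text
tip [ 0.58832312 -0.11711092  0.064     ] pad [ 0.58915076 -0.11668543  0.007     ]
blob [277.3 301.5] area 21022.0 model area 18910 xy [ 0.5252 -0.1735]
tor in tool [ 0.  -3.7 -1.4] shift cm [-0.01  8.45  0.59]
blob [277.3 301.5] area 21022.0 model area 19828 xy [ 0.5266 -0.1721]
tor in tool [ 0.  -1.7 -1.4] shift cm [-0.01  8.24  0.59]
tcp to p [3.31 8.08 0.46]
```

Run:
```python
from h import *
for n,t in(('w6',[.4958,-.3259,.0808]),('w7',[.5288,-.1718,.0972])):
    d=load(n);m=orange(d);k,l,st,c=cv2.connectedComponentsWithStats(m);i=1+np.argmax(st[1:,4]);print(n,st[i])
    r=np.nonzero((l==i).any(1))[0]
    for v in range(205,390,12):
        x=np.nonzero(l[v]==i)[0]; print(v,(x.min(),x.max()) if len(x) else None,end=' ')
    M=rot();c=np.array(t)+M[:,1]*-.002
    P=np.array([proj(d,c+[.03*np.cos(a),.03*np.sin(a),z]) for z in(.031,.059) for a in np.linspace(0,6.28,90)]);print('\nmodel',P.min(0),P.max(0))
```

```text
w6 [  203   212   153   160 18441]
205 None 217 (np.int64(254), np.int64(299)) 229 (np.int64(235), np.int64(324)) 241 (np.int64(224), np.int64(334)) 253 (np.int64(217), np.int64(340)) 265 (np.int64(213), np.int64(344)) 277 (np.int64(208), np.int64(350)) 289 (np.int64(204), np.int64(354)) 301 (np.int64(204), np.int64(354)) 313 (np.int64(205), np.int64(353)) 325 (np.int64(206), np.int64(353)) 337 (np.int64(215), np.int64(345)) 349 (np.int64(225), np.int64(333)) 361 (np.int64(243), np.int64(318)) 373 None 385 None 
model [201.31844014 213.3939303 ] [352.47761612 368.71778803]
w7 [  203   213   153   184 19612]
205 None 217 (np.int64(258), np.int64(298)) 229 (np.int64(236), np.int64(325)) 241 (np.int64(224), np.int64(333)) 253 (np.int64(217), np.int64(340)) 265 (np.int64(213), np.int64(345)) 277 (np.int64(209), np.int64(350)) 289 (np.int64(204), np.int64(354)) 301 (np.int64(204), np.int64(354)) 313 (np.int64(204), np.int64(353)) 325 (np.int64(206), np.int64(353)) 337 (np.int64(214), np.int64(345)) 349 (np.int64(225), np.int64(333)) 361 (np.int64(241), np.int64(318)) 373 (np.int64(241), np.int64(288)) 385 (np.int64(241), np.int64(289)) 
model [203.63178532 216.75139922] [357.94958525 375.22606106]
```

```bash
python3 -m handwheel '[[0,3,0.2,0,0,0,0.4],[0,3,0.2,0,0,0,0.4],[0,2.3,0.1,0,0,0,0.4],[0,0,0,0,0,0,0.4],[0,0,0,0,0,0,0.4]]' && python3 -m handwheel '[[2,0,0,0,0,0,0.4],[2,0,0,0,0,0,0.4],[1.2,0,0,0,0,0,0.4],[0,0,0,0,0,0,0.4],[0,0,0,0,0,0,0.4]]'
python3 - <<'E'
from h import *
d=grab('scene','s2');u,v=proj(d,[.5885,-.117,.08]).astype(int)
a=cv2.resize(d['pixels'][v-60:v+60,u-70:u+70],None,fx=4.5,fy=4.5,interpolation=cv2.INTER_CUBIC);cv2.imwrite('pics/s2c.png',a)
shift([.5885,-.117,0]);
E
```

```text
t: 8.95
tcp_pos: [0.5903, -0.1166, 0.0974]
orientation: [-140.5, 89.9, 175.3]
force: [-0.3, -0.6, -3.9]
width: 0.683
t: 9.45
tcp_pos: [0.5909, -0.1165, 0.0465]
orientation: [17.0, 90.0, -27.2]
force: [0.4, -0.1, -3.1]
width: 0.681
tcp [ 0.5913 -0.1164  0.047 ] shift cm [ 4.7  -0.24 -0.16] w 0.683 t 9.5 F [-1.   0.3 -3.2]
```

View pics/s2c.png

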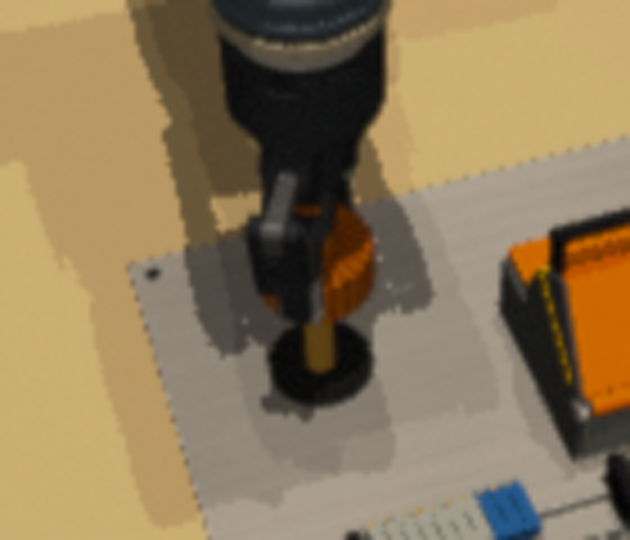

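The toroid is right above the post, with the post's shaft centred under the ring. I'll lower it in stages while watching the force.

```bash
python3 -m handwheel '[[0.5,0,0,0,0,0,0.4],[0.5,0,0,0,0,0,0.4],[0,0,0,0,0,0,0.4]]' |grep -E 'tcp|force'
python3 -m handwheel '[[0.3,0,0,0,0,0,0.4],[0.3,0,0,0,0,0,0.4],[0,0,0,0,0,0,0.4]]' |grep -E 'tcp|force'
```

```text
tcp_pos: [0.5905, -0.1157, 0.0355]
force: [-0.7, -0.1, -3.5]
tcp_pos: [0.5906, -0.1158, 0.0296]
force: [-0.6, 0.2, -2.7]
```

```bash
python3 -m handwheel '[[0.5,0,0,0,0,0,0.4],[0.5,0,0,0,0,0,0.4],[0,0,0,0,0,0,0.4]]' |grep -E 'tcp|force'
python3 -m handwheel '[[0.5,0,0,0,0,0,0.4],[0.5,0,0,0,0,0,0.4],[0,0,0,0,0,0,0.4]]' |grep -E 'tcp|force'
```

```text
tcp_pos: [0.5904, -0.1157, 0.0192]
force: [0.6, 0.4, -3.8]
tcp_pos: [0.5904, -0.1157, 0.0092]
force: [-0.5, -0.3, -3.5]
```

Threaded with no side force. About 3 cm remain.

```bash
python3 -m handwheel '[[0.8,0,0,0,0,0,0.4],[0.8,0,0,0,0,0,0.4],[0.4,0,0,0,0,0,0.4],[0.3,0,0,0,0,0,0.4],[0,0,0,0,0,0,0.4]]' |grep -E 'tcp|force'
python3 -m handwheel '[[0.2,0,0,0,0,0,0.4],[0.2,0,0,0,0,0,0.4],[0,0,0,0,0,0,0.4]]' |grep -E 'tcp|force'
python3 -m handwheel '[[0.2,0,0,0,0,0,0.4],[0.0,0,0,0,0,0,0.4]]' |grep -E 'tcp|force'
```

```text
tcp_pos: [0.5906, -0.1158, -0.0134]
force: [0.5, 0.7, -3.4]
tcp_pos: [0.5908, -0.1158, -0.017]
force: [0.3, -0.1, -3.2]
tcp_pos: [0.5908, -0.1158, -0.0191]
force: [-0.2, 0.5, -4.6]
```

```bash
python3 -m handwheel '[[0.2,0,0,0,0,0,0.4],[0.0,0,0,0,0,0,0.4]]' |grep -E 'tcp|force'
python3 -m handwheel '[[0.2,0,0,0,0,0,0.4],[0.0,0,0,0,0,0,0.4]]' |grep -E 'tcp|force'
```

```text
tcp_pos: [0.5907, -0.1158, -0.0211]
force: [-0.3, 0.1, -2.6]
tcp_pos: [0.5907, -0.1158, -0.0232]
force: [-0.5, -0.3, -3.1]
```

```bash
python3 -m handwheel '[[0.15,0,0,0,0,0,0.4],[0.0,0,0,0,0,0,0.4],[0.0,0,0,0,0,0,0.4]]' |grep -E 'tcp|force'
```

```text
tcp_pos: [0.591, -0.1159, -0.0238]
force: [-4.4, 1.0, 4.8]
```

```bash
python3 -m handwheel '[[0.1,0,0,0,0,0,0.4],[0,0,0,0,0,0,0.75],[0,0,0,0,0,0,0.85],[0,0,0,0,0,0,1],[0,0,0,0,0,0,1]]' |grep -E 'tcp|force|wid'
python3 -m handwheel '[[0,0,0,0,0,0,1],[0,0,0,0,0,0,1],[0,0,0,0,0,0,1]]' |grep -E 'tcp|force|wid'
python3 -m handwheel '[[-1,0,0,0,0,0,1],[-2,0,0,0,0,0,1],[-4,0,0,0,0,0,1],[-4,0,0,0,0,0,1],[-4,0,0,0,0,0,1]]' |grep -E 'tcp|force'
python3 -m handwheel '[[0,0,0,0,0,0,1],[0,0,0,0,0,0,1]]' |grep -E 'tcp|force'
python3 - <<'E'
from h import *
d=grab('wrist','w8');M=rot()
m=orange(d);k,l,st,c=cv2.connectedComponentsWithStats(m);print([ (s.tolist(),cc.round(1)) for s,cc in zip(st[1:],c[1:]) if s[4]>200])
fitdisc(d,m,[(.03,.007),(.03,.035)],[.589,-.117])
fitdisc(d,m,[(.03,.020),(.03,.048)],[.589,-.117])
h=cv2.cvtColor(d['pixels'],cv2.COLOR_BGR2HSV);y=cv2.inRange(h,(20,150,150),(34,255,255));k,l,st,c=cv2.connectedComponentsWithStats(y);print([(s.tolist(),cc.round(1)) for s,cc in zip(st[1:],c[1:]) if s[4]>20])
print('tip expected',proj(d,[.5885,-.117,.064]));M and 0 if False else shift([.5885,-.117,0],90-10)
E
```

```text
tcp_pos: [0.5909, -0.1159, -0.0255]
force: [0.8, 0.2, -0.1]
width: 0.999
tcp_pos: [0.5909, -0.1159, -0.0254]
force: [0.4, 0.1, -0.6]
width: 1.003
tcp_pos: [0.5907, -0.1158, 0.1269]
force: [1.0, -0.7, 0.5]
tcp_pos: [0.5912, -0.1159, 0.1259]
force: [-0.3, -0.9, -1.5]
[([133, 0, 159, 77, 5145], array([198.9,  28.1])), ([241, 154, 76, 78, 4458], array([278.5, 192.9])), ([35, 213, 97, 84, 2582], array([ 85.6, 252. ]))]
blob [278.5 193. ] area 4497.0 model area 4730 xy [ 0.5899 -0.1165]
blob [278.5 193. ] area 4497.0 model area 5204 xy [ 0.5926 -0.1137]
[([245, 13, 24, 16, 121], array([253.2,  20.4])), ([383, 33, 7, 7, 37], array([386.2,  36. ])), ([388, 44, 7, 7, 38], array([391.1,  46.8])), ([393, 54, 7, 7, 36], array([396. ,  57.3])), ([398, 65, 7, 7, 34], array([400.8,  68. ])), ([403, 75, 7, 7, 35], array([405.7,  78.1])), ([407, 85, 7, 7, 34], array([410.3,  88.2])), ([412, 95, 7, 7, 35], array([415. ,  98.3])), ([417, 105, 7, 7, 33], array([419.5, 108. ])), ([421, 115, 7, 6, 32], array([423.8, 117.6])), ([426, 124, 6, 7, 30], array([428.5, 127. ])), ([456, 308, 27, 23, 266], array([469.1, 319.1]))]
tip expected [277.60887541 210.84315913]
tcp [ 0.5905 -0.1158  0.1245] shift cm [12.45 -0.23 -0.06] w 0.999 t 13.9 F [ 0.2 -0.6  0.1]
turn [-2.168 -0.    -0.   ]
turn [ 0.973 -0.     0.   ]
```

The toroid sits at seat height, centred within about 1.5 mm. Now I'll go to the collar.

```bash
python3 -m handwheel '[[0,1.39,-4.53,0,0,0,1],[0,1.39,-4.53,0,0,0,1],[0,1.39,-4.53,0,0,0,1],[0,1.39,-4.53,0,0,0,1],[0,1.39,-4.53,0,0,0,1]]' >/dev/null
python3 -m handwheel '[[0,1.39,-4.53,0,0,0,1],[0,1.39,-4.53,0,0,0,1],[0,1.39,-4.53,0,0,0,1],[0,1.39,-4.53,0,0,0,1],[0,0,0,0,0,0,1]]'
python3 -m handwheel '[[0,0,0,0,0,0,1],[0,0,0,0,0,0,1]]' >/dev/null
python3 - <<'E'
from h import *
d=grab('wrist','w9');shift([.442,.3155,.12],-45);p=proj(d,[.442,.3155,.01]);print(p,env.get_obs()['joint_pos'].round(0))
u,v=int(p[0]),int(p[1]);v0,u0=max(0,v-70),max(0,u-80);print(u0,v0)
c=d['pixels'][v0:v+70,u0:u+80]
cv2.imwrite('pics/w9c.png',cv2.resize(c,None,fx=4,fy=4,interpolation=cv2.INTER_CUBIC))
E
```

```text
t: 14.95
tcp_pos: [0.3829, 0.2613, 0.1235]
orientation: [-123.1, 89.9, -167.1]
force: [-0.2, -0.7, -0.2]
width: 1.0
tcp [0.3863 0.2572 0.1241] shift cm [ 0.41  8.06 -0.09] w 0.999 t 15.2 F [-0.4 -0.4 -0.2]
turn [ 0.012 -0.     0.001]
turn [-3.13e+00 -2.00e-03 -0.00e+00]
[278.91910604  86.93488735] [ 28.  17. 111.  -0.  52.  72.]
198 16
```

View pics/w9c.png

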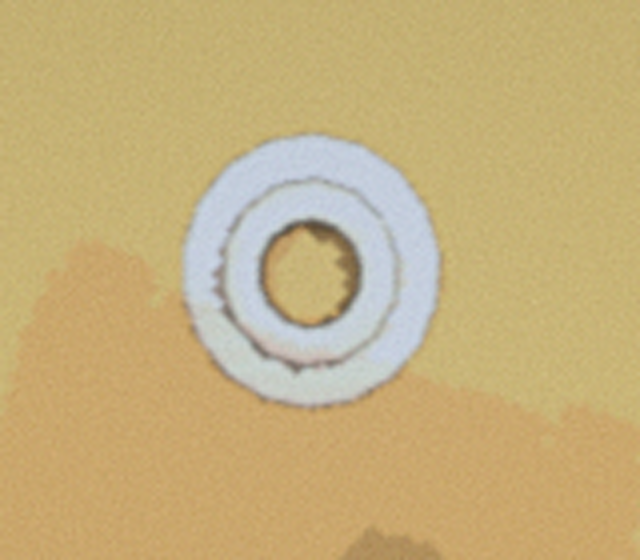

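The flange centre is at (276,83.6) and the hub top at (275.8,84), so the collar is upright, hub up.

Run:
```python
from h import *
d=load('w9');a=back(d,276,83.6,.004);b=back(d,275.8,84,.018);print(a,b)
shift([*(a+b)[:2]/2,-.03])
```

```text
[0.44206517 0.31888295 0.004     ] [0.44180973 0.31865624 0.018     ]
tcp [0.3863 0.2572 0.1241] shift cm [15.41  8.31 -0.32] w 0.999 t 15.2 F [-0.4 -0.4 -0.2]
```

```bash
python3 -m handwheel '[[0,4.2,-0.2,0,0,0,1],[0,4.2,-0.1,0,0,0,1],[4,0,0,0,0,0,1],[4,0,0,0,0,0,1],[4,0,0,0,0,0,1]]' 30 |grep -E 'tcp|force'
python3 -m handwheel '[[2,0,0,0,0,0,1],[0,0,0,0,0,0,1],[0.8,0,0,0,0,0,0.8],[0.6,0,0,0,0,0,0.8],[0,0,0,0,0,0,0.8]]' |grep -E 'tcp|force|wid'
python3 -m handwheel '[[0,0,0,0,0,0,0.6],[0,0,0,0,0,0,0.5],[0,0,0,0,0,0,0.4],[0,0,0,0,0,0,0.2],[0,0,0,0,0,0,0.2]]' 
python3 -m handwheel '[[0,0,0,0,0,0,0.2],[0,0,0,0,0,0,0.2]]'
```

```text
tcp_pos: [0.4433, 0.3192, 0.003]
force: [0.9, -1.0, -0.5]
tcp_pos: [0.4428, 0.3203, -0.0292]
force: [0.7, 0.1, 0.3]
width: 0.801
t: 16.7
tcp_pos: [0.4428, 0.3206, -0.0287]
orientation: [64.7, 90.0, 20.5]
force: [-0.8, -1.5, 6.3]
width: 0.382
t: 16.9
tcp_pos: [0.4428, 0.3206, -0.0287]
orientation: [66.1, 89.9, 21.9]
force: [-0.8, -1.2, 6.1]
width: 0.378
```

```bash
python3 -m handwheel '[[-0.5,0,0,0,0,0,0.2],[-1.5,0,0,0,0,0,0.2],[-4,0,0,0,0,0,0.2],[-4.5,0,0,0,0,0,0.2],[-4.5,0,0,0,0,0,0.2]]' 40
python3 - <<'E'
from h import *
print(back(load('top0'),258,153,.052));shift([.57,-.03,.125])
E
```

```text
t: 17.4
tcp_pos: [0.4421, 0.3203, 0.1232]
orientation: [87.7, 90.0, 43.4]
force: [1.6, -0.3, -1.4]
width: 0.374
[0.66973049 0.02525039 0.052     ]
tcp [0.4421 0.3203 0.1232] shift cm [ -0.18 -16.18  33.6 ] w 0.374 t 17.4 F [ 1.6 -0.3 -1.4]
```

```bash
python3 -m handwheel '[[0,-1.8,3.73,0,0,0,0.2],[0,-1.8,3.73,0,0,0,0.2],[0,-1.8,3.73,0,0,0,0.2],[0,-1.8,3.73,0,0,0,0.2],[0,-1.8,3.73,0,0,0,0.2]]'  >/dev/null
python3 -m handwheel '[[0,-1.8,3.73,0,0,0,0.2],[0,-1.8,3.73,0,0,0,0.2],[0,-1.8,3.73,0,0,0,0.2],[0,-1.8,3.73,0,0,0,0.2],[0,0,0,0,0,0,0.2]]' |grep -E 'tcp|force|wid'
python3 -m handwheel '[[0,0,0,0,0,0,0.2],[0,0,0,0,0,0,0.2]]' |grep -E 'tcp|force|wid'
python3 - <<'E'
from h import *
d=grab('wrist','w10');M=shift([.590,-.1157,.085],-45)
m=orange(d);k,l,st,c=cv2.connectedComponentsWithStats(m)
for i in range(1,k):
    if st[i,4]>400:
        q=cv2.minAreaRect(np.argwhere(l==i)[:,::-1].astype(np.float32));print(st[i],c[i].round(1),q)
E
```

```text
tcp_pos: [0.5713, -0.0338, 0.1217]
force: [-0.7, 1.3, -1.9]
width: 0.371
tcp_pos: [0.5696, -0.029, 0.1211]
force: [0.5, -0.2, -0.8]
width: 0.369
tcp [ 0.5696 -0.0288  0.121 ] shift cm [ 3.6  -4.82  7.52] w 0.376 t 18.6 F [-0.5  0.1 -0.9]
turn [ 0.015 -0.    -0.   ]
turn [-3.127  0.    -0.   ]
[  216     0   233   148 19701] [330.5  54.5] ((335.25634765625, 32.088844299316406), (163.5509796142578, 186.68325805664062), 59.34933090209961)
[ 332  209   77   77 4360] [368.8 246.6] ((369.85003662109375, 246.55001831054688), (76.84334564208984, 73.99729919433594), 71.56504821777344)
[ 123  263   91   64 1954] [175.8 295.8] ((172.0600128173828, 301.08001708984375), (31.80000114440918, 102.40000915527344), 53.13010025024414)
```

```bash
python3 -m handwheel '[[1,-1.6,2.5,0,0,0,0.2],[1.3,-1.6,2.5,0,0,0,0.2],[1.3,-1.6,2.5,0,0,0,0.2],[0,0,0,0,0,0,0.2],[0,0,0,0,0,0,0.2]]' |grep -E 'tcp|force|wid'
python3 -m handwheel '[[1,0,0,0,0,0,0.2],[1,0,0,0,0,0,0.2],[0,0,0,0,0,0,0.2],[0,0,0,0,0,0,0.2]]' |grep -E 'tcp|force|wid'
python3 - <<'E'
from h import *
d=load('w10');fitdisc(d,orange(d),[(.03,.007),(.03,.035)],[.589,-.117])
shift([.590,-.1157,.0]);d=grab('scene','s3');grab('wrist','w11')
u,v=proj(d,[.589,-.117,.07]).astype(int)
cv2.imwrite('pics/s3c.png',cv2.resize(d['pixels'][v-40:v+40,u-50:u+50],None,fx=6,fy=6,interpolation=cv2.INTER_CUBIC))
E
```

```text
tcp_pos: [0.59, -0.1158, 0.0845]
force: [0.7, -0.5, -0.1]
width: 0.371
tcp_pos: [0.5901, -0.116, 0.0643]
force: [-0.4, -0.5, -0.3]
width: 0.37
blob [369.  247.5] area 4525.5 model area 4692 xy [ 0.5899 -0.1166]
tcp [ 0.5901 -0.116   0.0643] shift cm [ 6.43  0.02 -0.02] w 0.37 t 19.6 F [-0.4 -0.5 -0.3]
```

```bash
python3 -m handwheel '[[1,0,0,0,0,0,0.2],[1,0,0,0,0,0,0.2],[0.5,0,0,0,0,0,0.2],[0,0,0,0,0,0,0.2]]' |grep -E 'tcp|force|wid'
python3 -m handwheel '[[0.25,0,0,0,0,0,0.2],[0.25,0,0,0,0,0,0.2],[0,0,0,0,0,0,0.2]]' |grep -E 'tcp|force|wid'
python3 -m handwheel '[[0.2,0,0,0,0,0,0.2],[0.2,0,0,0,0,0,0.2],[0,0,0,0,0,0,0.2]]' |grep -E 'tcp|force|wid'
```

```text
tcp_pos: [0.5896, -0.1163, 0.0383]
force: [-0.4, 0.3, -0.4]
width: 0.368
tcp_pos: [0.5902, -0.1165, 0.0344]
force: [-1.2, -0.3, -0.7]
width: 0.37
tcp_pos: [0.5901, -0.1165, 0.0303]
force: [-0.1, -0.7, -1.2]
width: 0.369
```

```bash
python3 -m handwheel '[[0.3,0,0,0,0,0,0.2],[0.3,0,0,0,0,0,0.2],[0,0,0,0,0,0,0.2]]' |grep -E 'tcp|force|wid'
python3 -m handwheel '[[0.3,0,0,0,0,0,0.2],[0.3,0,0,0,0,0,0.2],[0,0,0,0,0,0,0.2]]' |grep -E 'tcp|force|wid'
```

```text
tcp_pos: [0.5899, -0.1164, 0.0241]
force: [-0.0, 1.0, -1.8]
width: 0.372
tcp_pos: [0.59, -0.1165, 0.0181]
force: [0.9, -0.1, -0.9]
width: 0.37
```

```bash
python3 -m handwheel '[[0.4,0,0,0,0,0,0.2],[0.3,0,0,0,0,0,0.2],[0.2,0,0,0,0,0,0.2],[0,0,0,0,0,0,0.2]]' |grep -E 'tcp|force|wid'
python3 -m handwheel '[[0.15,0,0,0,0,0,0.2],[0,0,0,0,0,0,0.2]]' |grep -E 'tcp|force|wid'
python3 -m handwheel '[[0.15,0,0,0,0,0,0.2],[0,0,0,0,0,0,0.2]]' |grep -E 'tcp|force|wid'
```

```text
tcp_pos: [0.5901, -0.1165, 0.0092]
force: [1.7, 0.3, -1.4]
width: 0.371
tcp_pos: [0.5902, -0.1165, 0.008]
force: [0.2, 0.2, -0.4]
width: 0.372
tcp_pos: [0.5903, -0.1165, 0.0066]
force: [0.3, -0.4, -0.9]
width: 0.369
```

```bash
python3 -m handwheel '[[0.15,0,0,0,0,0,0.2],[0,0,0,0,0,0,0.2],[0,0,0,0,0,0,0.2]]' |grep -E 'tcp|force|wid'
python3 -m handwheel '[[0.1,0,0,0,0,0,0.2],[0,0,0,0,0,0,0.2],[0,0,0,0,0,0,0.2]]' |grep -E 'tcp|force|wid'
```

```text
tcp_pos: [0.5904, -0.1166, 0.0063]
force: [-5.5, 0.5, 12.8]
width: 0.37
tcp_pos: [0.5905, -0.1166, 0.0063]
force: [-10.0, 2.4, 23.4]
width: 0.373
```

Contact came at TCP z = 0.0063, so the collar's underside is at 0.035 m as required. I'll ease off, release and rise.

```bash
python3 -m handwheel '[[-0.15,0,0,0,0,0,0.2],[0,0,0,0,0,0,0.45],[0,0,0,0,0,0,0.6],[0,0,0,0,0,0,0.8],[0,0,0,0,0,0,0.8]]' |grep -E 'tcp|force|wid'
python3 -m handwheel '[[0,0,0,0,0,0,0.8],[0,0,0,0,0,0,0.8],[-2,0,0,0,0,0,0.8],[-4,0,0,0,0,0,0.8],[-4,0,0,0,0,0,0.8]]' |grep -E 'tcp|force|wid'
python3 -m handwheel '[[-4,0,0,0,0,0,0.8],[-4,-2,0,0,0,0,0.8],[0,-4,0,0,0,0,0.8],[0,0,0,0,0,0,0.8],[0,0,0,0,0,0,0.8]]' |grep -E 'tcp|force|wid'
python3 - <<'E'
from h import *
d=grab('wrist','w12');shift([.60,.0,.2],-13)
print(proj(d,[.589,-.117,.035]),proj(d,[.67,.025,.052]))
h=cv2.cvtColor(d['pixels'],cv2.COLOR_BGR2HSV)
m=orange(d);k,l,st,c=cv2.connectedComponentsWithStats(m)
for i in range(1,k):
    if st[i,4]>300: print(st[i],c[i].round(1))
fitdisc(d,m,[(.03,.007),(.03,.035)],[.589,-.117])
E
```

```text
tcp_pos: [0.5902, -0.1165, 0.0053]
force: [-0.9, 0.3, 1.1]
width: 0.799
tcp_pos: [0.5897, -0.1164, 0.1063]
force: [0.2, -0.1, 0.4]
width: 0.798
tcp_pos: [0.5481, -0.1599, 0.1858]
force: [-0.2, 1.0, 0.1]
width: 0.8
tcp [ 0.5484 -0.1594  0.1854] shift cm [-1.45 15.01 -7.43] w 0.798 t 24.2 F [ 0.   0.4 -0. ]
turn [-0.546 -0.    -0.   ]
turn [ 2.596 -0.     0.   ]
[278.73544309 112.3368549 ] [ 220.57061165 -117.02344545]
[246  76  67  69 784] [278.2 101.6]
[  61  135   86   78 2102] [107.4 171.7]
[ 244  312   39   43 1398] [263.1 333.1]
blob [278.3 114.2] area 258.0 model area 3626 xy [ 0.587  -0.1185]
```

Run:
```python
from h import *
d=load('top0');a=back(d,219.5,199.5,.003);b=back(d,330,221,.003);v=a-b;print(a,b,'len',np.linalg.norm(v),'yaw',np.degrees(np.arctan2(-v[0],v[1])))
s=load('scene0')
a2,b2=back(s,343,223,.003),back(s,231,252,.003);v=a2-b2;print(a2,b2,np.linalg.norm(v),np.degrees(np.arctan2(-v[0],v[1])))
d=load('w12');c=load('w12')['pixels'][60:160,225:335]
h=cv2.cvtColor(d['pixels'],cv2.COLOR_BGR2HSV);x=h[112,235:325];print(x[::4].tolist())
```

```text
[0.551399   0.13918552 0.003     ] [ 0.48206296 -0.17011192  0.003     ] len 0.31697380216977306 yaw -12.63525926235116
[0.5500093  0.14301499 0.003     ] [ 0.47893672 -0.16543039  0.003     ] 0.31652782097866927 -12.975723021913574
[[16, 20, 165], [20, 31, 165], [13, 31, 98], [10, 208, 157], [7, 24, 178], [81, 17, 214], [16, 29, 131], [60, 10, 209], [72, 7, 196], [18, 159, 112], [22, 185, 203], [23, 189, 205], [17, 174, 154], [16, 86, 65], [16, 15, 181], [81, 12, 209], [72, 7, 179], [95, 16, 212], [22, 15, 191], [12, 189, 188], [16, 31, 189], [11, 29, 182], [15, 24, 188]]
```

Run:
```python
from h import *
p=back(load('top0'),254.3,161,.082);print(p)
q=p-.08*np.array([.2215,.975,0]);q[2]=.186;print(q);shift(q,-12.8)
```

```text
[0.63882252 0.03386714 0.082     ]
[ 0.62110252 -0.04413286  0.186     ]
tcp [ 0.5484 -0.1594  0.1854] shift cm [-0.06 13.33 -2.84] w 0.798 t 24.2 F [ 0.   0.4 -0. ]
turn [-0.549 -0.    -0.   ]
turn [ 2.592 -0.     0.   ]
```

```bash
python3 -m handwheel '[[0,4.4,-0.95,0,0,0,0.6],[0,4.4,-0.95,0,0,0,0.6],[0,4.4,-0.95,0,0,0,0.6],[0,0,0,-0.14,0,0,0.6],[0,0,0,-0.14,0,0,0.6]]' |grep -E 'tcp|force|wid'
python3 -m handwheel '[[0,0,0,-0.14,0,0,0.6],[0,0,0,-0.13,0,0,0.6],[0,0,0,0,0,0,0.6],[0,0,0,0,0,0,0.6],[0,0,0,0,0,0,0.6]]' |grep -E 'tcp|force|wid'
python3 - <<'E'
from h import *
d=grab('wrist','w13');P=np.array([.6388,.0339,.082]);shift(P,-12.8);print(proj(d,P))
a=cv2.resize(d['pixels'][:300,100:460],(720,600),interpolation=cv2.INTER_CUBIC);cv2.imwrite('pics/w13c.png',a)
E
```

```text
tcp_pos: [0.6207, -0.0427, 0.1845]
force: [-0.0, -0.3, -0.6]
width: 0.601
tcp_pos: [0.6201, -0.0447, 0.1853]
force: [-0.0, 0.5, 0.3]
width: 0.598
tcp [ 0.6201 -0.0448  0.1854] shift cm [10.34  8.09  0.07] w 0.598 t 25.2 F [-0.1 -0.2 -0.6]
turn [-0.001 -0.    -0.   ]
turn [ 3.141 -0.     0.   ]
[280.78411041  87.3773906 ]
```

View pics/w13c.png

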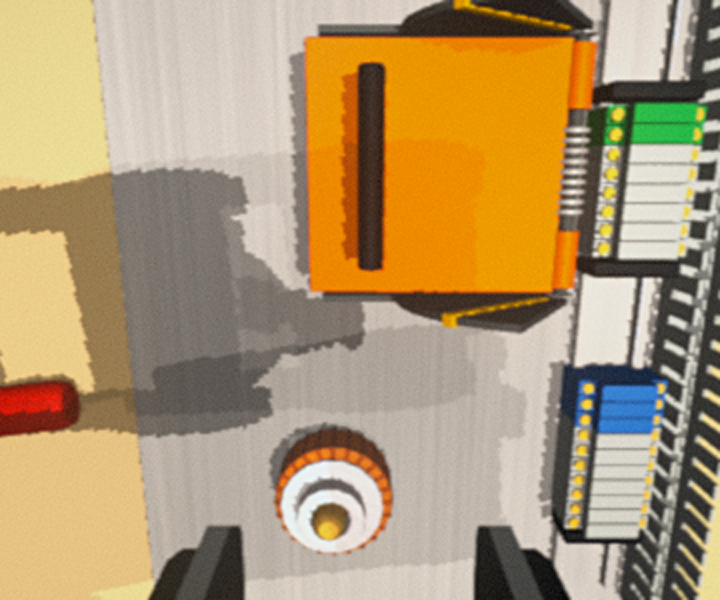

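The view shows the collar seated flat and concentric on the transformer around the post at crop (330,500). The handle bar is parallel to tool y, with its centre at crop (371,167), which is pixel (285.5,83.5).

Run:
```python
from h import *
d=load('w13');p=back(d,285.5,83.5,.083);e1=back(d,285.5,32,.082);e2=back(d,285.5,135,.082);print(p,'len',np.linalg.norm(e1-e2))
h=back(d,100+575/2,85,.05);px=np.array([.975,-.2215,0]);print('hinge dist',(h-p)@px)
shift([p[0],p[1],.036],-12.8)
```

```text
[0.64281428 0.03579515 0.083     ] len 0.07276177729681227
hinge dist 0.08527846815615378
tcp [ 0.6201 -0.0448  0.1854] shift cm [14.94  8.36  0.42] w 0.598 t 25.2 F [-0.1 -0.2 -0.6]
turn [-0.001 -0.    -0.   ]
turn [ 3.141 -0.     0.   ]
```

```bash
python3 -m handwheel '[[0,4.2,0.2,0,0,0,0.6],[0,4.2,0.25,0,0,0,0.6],[4,0,0,0,0,0,0.6],[4,0,0,0,0,0,0.6],[0,0,0,0,0,0,0.6]]' 60|grep -E 'tcp|force|wid'
python3 -m handwheel '[[4,0,0,0,0,0,0.6],[2,0,0,0,0,0,0.6],[0.9,0,0,0,0,0,0.6],[0,0,0,0,0,0,0.6],[0,0,0,0,0,0,0.6]]' |grep -E 'tcp|force|wid'
python3 -m handwheel '[[0,0,0,0,0,0,0.3],[0,0,0,0,0,0,0.2],[0,0,0,0,0,0,0],[0,0,0,0,0,0,0],[0,0,0,0,0,0,0]]' |grep -E 'tcp|force|wid'
python3 -m handwheel '[[0,0,0,0,0,0,0],[0,0,0,0,0,0,0]]' |grep -E 'tcp|force|wid'
```

```text
tcp_pos: [0.6398, 0.0363, 0.1006]
force: [-0.2, -0.5, -0.6]
width: 0.6
tcp_pos: [0.6441, 0.0358, 0.0385]
force: [0.5, 0.2, 0.5]
width: 0.596
tcp_pos: [0.6431, 0.036, 0.0373]
force: [-2.7, 0.1, 5.9]
width: 0.089
tcp_pos: [0.6431, 0.036, 0.0373]
force: [-2.5, -0.6, 6.2]
width: 0.087
```

Bar gripped (0.087 reads as about 10 mm). Now I'll lift along the arc in half-steps of 0.05 rad.

```bash
python3 -m handwheel '[[-0.41,0,0.18,0,0,0,0],[-0.41,0,0.2,0,0,0,0],[-0.4,0,0.22,0,0,0,0],[-0.38,0,0.24,0,0,0,0],[0,0,0,0,0,0,0]]' 60|grep -E 'tcp|force|wid'
python3 -m handwheel '[[-0.37,0,0.26,0,0,0,0],[-0.36,0,0.28,0,0,0,0],[-0.34,0,0.3,0,0,0,0],[-0.33,0,0.31,0,0,0,0],[0,0,0,0,0,0,0]]'|grep -E 'tcp|force|wid'
```

```text
tcp_pos: [0.6503, 0.0342, 0.0528]
force: [-6.7, 2.1, -2.9]
width: 0.086
tcp_pos: [0.6605, 0.0319, 0.0671]
force: [-14.5, 3.6, 5.9]
width: 0.085
```

```bash
python3 -m handwheel '[[-0.38,0,0.25,0,0,0,0],[-0.33,0,0.31,0,0,0,0],[-0.28,0,0.36,0,0,0,0],[-0.26,0,0.37,0,0,0,0],[0,0,0,0,0,0,0]]' |grep -E 'tcp|force|wid'
python3 -m handwheel '[[-0.25,0,0.36,0,0,0,0],[-0.22,0,0.36,0,0,0,0],[0,0,0,0,0,0,0],[0,0,0,0,0,0,0]]'|grep -E 'tcp|force|wid'
python3 - <<'E'
from h import *
o=env.get_obs();px=np.array([.975,-.2215,0]);D=o['tcp_pos']-np.array([.6431,.036,.0373]);x,z=-84+1000*D@px,34+1000*D[2]
print(x,z,np.hypot(x,z),'theta',np.arctan2(z,-x)-np.arctan2(34,84),o['force'],env.get_obs()['t'])
d=grab('wrist','w14');s=grab('scene','s4')
q=proj(s,[.6388+.05,.0339,.1]).astype(int);c=s['pixels'][q[1]-60:q[1]+60,q[0]-70:q[0]+70]
m=np.hstack([cv2.resize(c,(455,390),interpolation=cv2.INTER_CUBIC),cv2.resize(d['pixels'],(345,259))[:259].copy() if 0 else cv2.copyMakeBorder(cv2.resize(d['pixels'],(345,259)),0,131,0,0,0)])
cv2.imwrite('pics/fin.png',m)
E
```

```text
tcp_pos: [0.6739, 0.0289, 0.0799]
force: [-11.3, 2.5, 7.3]
width: 0.086
tcp_pos: [0.681, 0.0273, 0.085]
force: [-11.3, 1.6, 9.7]
width: 0.085
-45.09959421297485 81.73892566350656 93.3553713869708 theta 0.682004492315252 [-11.27463071   1.64621639   9.71359327] 28.85
```

The viewer limit is reached, so I'll check the angle by code: best overlap of the projected cover with the orange mask, first validated on the shut cover.

Run:
```python
from h import *
grab('top','top4')
px=np.array([.975,-.2215,0]);py=np.array([.2215,.975,0]);H=np.array([.6428,.0358,.048])+.084*px
def quad(d,th):
    c,s=np.cos(th),np.sin(th);P=[]
    for b in(-.05,.05):
        for a,n in((-.110,0),(-.110,.004),(0,0),(0,.004)): P.append(proj(d,H+px*(a*c+n*s)+np.array([0,0,1])*(-a*s+n*c)+py*b))
    return cv2.convexHull(np.float32(P)).astype(np.int32)
for n in('scene0','s4','top0','top4'):
    d=load(n);m=orange(d);k=np.zeros_like(m);u,v=proj(d,H-.05*px+[0,0,.03]).astype(int);k[v-45:v+45,u-50:u+50]=1;m=m*k
    r=[]
    for th in np.arange(-.1,1.1,.05):
        q=np.zeros_like(m);cv2.fillConvexPoly(q,quad(d,th),255);r.append(((m&q)>0).sum()/((m|q)>0).sum())
    r=np.array(r);i=r.argmax();print(n,'theta',(-.1+.05*i).round(2),r[max(0,i-2):i+3].round(3))
d=load('s4');fitdisc(d,orange(d),[(.03,.007),(.03,.035)],[.589,-.117])
o=env.get_obs();print(o['qvel'].round(2),o['force'].round(1),o['width'])
```

```text
scene0 theta -0.05 [0.78  0.807 0.79  0.768]
s4 theta 0.65 [0.758 0.758 0.761 0.76  0.745]
top0 theta -0.1 [0.36  0.333 0.333]
top4 theta 1.0 [0.012 0.013 0.015 0.013 0.013]
blob [268.8 270.7] area 398.0 model area 567 xy [ 0.5949 -0.1186]
[-0.03  0.15 -0.01 -0.04  0.07 -0.1 ] [-12.9   2.5   9.6] 0.08984832394422125
```

The kinematic estimate is 0.68 rad. The image fit gives 0.65 and read −0.05 on the shut cover, so about 0.70 corrected. I'll let it settle and hand in.

```bash
python3 -m handwheel '[[0,0,0,0,0,0,0],[0,0,0,0,0,0,0],[0,0,0,0,0,0,0]]' && python3 -c "
from station import env
print(env.sign_off())"
```

```text
t: 29.3
tcp_pos: [0.681, 0.0273, 0.085]
orientation: [-172.1, 89.9, 175.1]
force: [-12.2, 1.6, 9.4]
width: 0.085
the job is handed in; nothing more can be done
None
```

I threaded the larger amber transformer onto the post and lowered it onto the pad. The collar went on top of it, flange down. I then raised the cover by its handle to about the yellow line and handed the job in at 29.3 s, still gripping the handle.

**Placing:** The transformer met the pad at TCP −0.0236 m, which puts its underside at about 7 mm as required. The collar met the transformer at TCP 0.0063 m, which puts its underside at 35 mm as required. The last wrist picture before I gripped the handle showed both flat and concentric on the post.

**Cover:** Working from how far the tool moved, the angle is 0.68 rad. The image fit gave 0.65 rad, but that fit read −0.05 on the shut cover, so about 0.70 corrected. The tool was still, with about 15 N on it.

**Disagreements and misses:**
- **Fingertips:** They are about 34 mm behind the stated TCP, so my first attempt to grasp the transformer closed on nothing above it. While finding the ring's top by touch I pressed the fingers on it with up to about 65 N, more than I meant to. That is under the 120 N wrist limit, and the ring did not move.
- **Handle arc:** The path I drove ran slightly off the handle's true arc, leaving about 14 N of sideways load on the grip.
- **Final checks:** The viewer's 12-picture limit was reached, so I did not look at the final pose. The top-view angle fit failed and was not used. After the lift, the only transformer check was a rough fit from a partly hidden outline, which read about 6 mm off the post's axis. I did not trust it over the earlier fits, which were within about 1.5 mm.

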